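# Unlock the transport rack and pack the bread sleeves

### The job

Unpack the transport rack: swing its ratchet pawl up clear of the teeth first, then draw the toothed retaining bar fully out to its stop so that its tabs free the pockets, and move every card sleeve from the rack into the open shipping carton, standing or lying. Then lock the empty rack for its return: push the bar fully home and let the pawl down into the teeth again.

Things in the scene. Friction and masses are not known exactly. Their poses are not given: they have to be found in the camera images.
- rack: Fixed rack: pale wooden tray with five pockets, a steel retaining bar along one long side. Origin on the table under the middle pocket; y runs along the pockets, x across, towards the bar. Pockets 38 mm square at x=0, y=-120, -60, 0, 60, 120 mm; floor 8, rim 40 mm above the table. Rack spans x -35 to 110, y -158 to 245 mm; the pawl bracket stands beyond the pocket at y=+120.
- bar (a joint): Slide of the toothed bar along rack +y, m. 0 = home: five tabs (14 mm wide, 103 to 108 mm above the table) lie over the pockets and trap the sleeves. 0.031 = fully out at its stop: tabs midway between pockets. Friction 1 to 2 N, stays where left. With the pawl down a tooth stops it after 5 mm; it can be pushed home with the pawl up or down. Bar centreline at rack x=85, tooth tops 115 mm high.
- bar_grip (a point): Point on the axis of the bar's upright black knob (cylinder 18 mm in diameter, 108 to 150 mm above the table), 132 mm above the table; at rack x=0, y=205 mm with the bar home; moves with the bar.
- pawl (a joint): Hinge of the ratchet pawl, rad. 0 = down, nose between two bar teeth; 1.2 = lifted clear, at its stop. Over-centre by its own weight: the stem leans 0.45 rad to rack -y when down; swinging the knob towards rack +y lifts the nose. Past about 0.8 rad it falls on to 1.2 and stays; swung back below about 0.1 it falls to 0; in between it may stay put. Needs under 1 N.
- pawl_hinge (a point): Centre of the pawl's hinge, axis along rack x: at rack x=85, y=183 mm, 136 mm above the table. Two steel cheeks, tops 146 mm above the table, flank it.
- pawl_knob (a point): Centre of the black ball knob, 20 mm in diameter, on the pawl's 7 mm thick stem, 55 mm from the hinge axis: about 186 mm above the table with the pawl down, about 176 mm with it up.
- carton: Loose open cardboard shipping carton (about 0.9 kg), outside 212 x 212 x 62 mm, walls and floor 6 mm thick; origin at the centre of its underside, z up, x and y along its sides.
- sleeve0: White card sleeve filled with altar breads, 34 x 34 x 92 mm with a cream window on each side, about 90 g; origin at its middle, z along its length. It may be absent. At the start it stands upright in a pocket of the rack, its top 100 mm above the table.
- sleeve1: White card sleeve filled with altar breads, 34 x 34 x 92 mm with a cream window on each side, about 90 g; origin at its middle, z along its length. Like sleeve0; may be absent.
- sleeve2: White card sleeve filled with altar breads, 34 x 34 x 92 mm with a cream window on each side, about 90 g; origin at its middle, z along its length. Like sleeve0; may be absent.
- sleeve3: White card sleeve filled with altar breads, 34 x 34 x 92 mm with a cream window on each side, about 90 g; origin at its middle, z along its length. Like sleeve0; may be absent.
- sleeve4: White card sleeve filled with altar breads, 34 x 34 x 92 mm with a cream window on each side, about 90 g; origin at its middle, z along its length. Like sleeve0; may be absent.
There are look-alikes about, which are no part of the job. What is shaped like the sleeve1 but orange is not meant.

How it is judged:
By the outcome, as a careful person would: the job done as asked, in the order asked, and still so for the second after the job is handed in, with the robot touching nothing.
Of sleeve0, sleeve1, sleeve2, sleeve3, sleeve4 only 3 to 5 are there at a start; the rules pass over those that are not, and their reading is None.
At some moment in a run one of carton may be knocked a few centimetres aside while the robot is not near it.
Once in a run the grip may slacken for a moment while it holds something.
It also fails if it takes over 210 s, if anything falls off the work surface, if the arm or the gripper's body presses on something with over 40 N, if the wrist force passes 120 N, or if a joint passes its speed limit or range.

### The arm

A 7-joint arm with a two-finger parallel gripper is mounted at the origin on the work surface. World frame = base frame: x ahead of the robot, y to its left, z up, the work surface at z = 0. Lengths are in m, angles in rad, forces in N, time in s.
With the tool pointing down it reaches from about 0.425 to 0.925 m from the base axis. Payload 6.8 kg.
Tool frame: the origin (TCP) lies between the finger pads; the fingertips stand 17 mm ahead of it and the grasp point (between the pads) lies 2 mm behind it; z points along the fingers, y is the line along which they close (so a half turn about z gives the same grasp; the last joint's range is limited). The gripper opens to 88 mm and grips with 3 to 60 N. Pads are 20 mm wide; open, the fingers measure 115 mm over their backs; the gripper's body (75 mm by 178 mm) begins 61 mm behind the grasp point.
Start: joints at [1.05, 0.477, 0.022, 1.555, -0.011, 1.109, -0.083], TCP at [0.271, -0.618, 0.24] pointing down, gripper open.
Joint ranges: [-2.96, 2.96], [-0.34, 2.1], [-1.41, 1.46], [0.24, 2.44], [-1.37, 4.51], [0.17, 1.92], [-2.96, 2.96]. Speed limits (rad/s): [2.39, 2.39, 3.14, 3.14, 3.14, 3.14, 3.14].

### API

Orientations are given as a unit quaternion [x, y, z, w].
In Python, from plant import arm, eyes, ticket, nets gives the robot as it stands. The module is installed in compiled form; this text tells all that it offers.
- The arm moves only by the tool move_arm, never from a script. Its argument "plan" is a list of rows, each an object with "jaw": the opening in per cent of the stroke, from 0 (shut) to 100 (fully open); "linear": the shift along the tool's x, y, z in mm, a list of three; "delta_rot": the turn, a rotation vector about the tool's x, y, z in degrees, a list of three. A call has exactly 5 rows; each row shifts and turns the commanded pose from where the row before left it, along the tool's axes as they then stand; what a row does not reach is not made up. A row lasts 1/10 s, in which the tool goes at most 50 mm and 8.59 degrees, less where a joint would pass 70% of its speed; a pose out of reach is approached as far as the arm can. A call with a gripper value outside its range is refused whole. The fingers move at their own pace and stop on an object; the grip force is fixed at half the most. Time passes only in rows, so rows that do not move let the fingers close, or fill a call up. It gives the time, the measured TCP pose, the force, the opening and the grip force at its end, in the units of the state.
- arm.observe(): the state, without advancing time (a new reading comes with each control period).
- eyes.grab_frame(name): name is "side" or "top" or "wrist"; returns the picture (480x640x3 uint8, red, green, blue); there is no depth.
- eyes.camera_model(name): a dict with "camera_matrix" (3x3 intrinsics, pixels), "k1" (the pictures are not rectified: a ray, as slopes to the right and down, at radius r is drawn at 1 + k1 r^2 times it, then the intrinsics apply), "cam_to_world" (4x4, takes a point from camera to world coordinates); the wrist camera has in their place "T_tool_cam" (4x4, takes a point from camera to tool coordinates, whose origin is the TCP and whose axes are the flange's). Camera axes: x right, y down, z forward; pixel columns grow to the right and rows downward; lengths in m; the calibration is good to about 2 mm. A picture is of the moment at which its call begins: read the wrist's pose just before it. camera_model takes no time and is no camera call.
- ticket.close_job(): hands the job in; it is judged then, once.
Trained networks look in the newest picture that a camera, given by its name, has taken for a name from the list of things; names that differ only in an ending like _2 or _b are one class to them, and where a whole thing is asked for, a point or a joint stands for the part that bears it (a point fixed in the world has none). Each returns a list of dicts, best first, with "confidence" (0 to 1); they miss things now and then, are a little off and sometimes report something else, mostly with a low value. They report only what shows in the picture. A call takes as long as a camera call. They do not tell look-alikes from the thing itself.
- nets.spot_in(camera, name): "rect" ([left, top, right, bottom] in pixels, round what is visible of it).
The state is a dict: "clock": time; "joints": joint angles; "qd": joint speeds; "effort": joint torques, N m; "eef_pos": TCP position; "tcp_rot": TCP orientation; "ft_force": force on the tool from outside, world axes, zero at the start; "wrist_torque": the same for the moment, N m; "width": opening from 0.0 (shut) to 1.0 (fully open); "finger_force": force on a finger pad.
Only numpy, scipy, OpenCV 4.12 (cv2) and the standard library are available. Lean on these libraries where they do the work, as an engineer would, in place of code of your own. Each camera call takes 0.05 s, during which the arm holds its last target. There are 200 camera calls.

## Working session

There is one attempt and no reset: what is moved stays moved. The work goes in short steps, Python scripts to look and compute and a tool call to move; the robot and the scene stay as the last step left them, time stands still between calls to the robot, and variables do not carry over. Pictures are saved under pics/ and viewed, at most 14 in all, crops included, and the job is handed in when it is done.

Besides the shell and the picture viewer there is one more tool, called after "Request:" as name([rows], argument=value, ...), one row to a line, values as JSON. move_arm: Moves the arm, as the interface text tells. Its arguments: {"type":"object","properties":{"plan":{"type":"array","items":{"type":"object","properties":{"jaw":{"type":"number"},"linear":{"type":"array","items":{"type":"number"}},"delta_rot":{"type":"array","items":{"type":"number"}}}}}},"required":["plan"]}

```bash
mkdir -p pics
python3 - <<'E'
from plant import arm,eyes,nets
import cv2,numpy as np
s=arm.observe();print({k:np.round(v,3).tolist() for k,v in s.items()})
for c in("top","side"):
    im=eyes.grab_frame(c);cv2.imwrite(f"pics/{c}0.png",im[:,:,::-1])
    m=eyes.camera_model(c);print(c,{k:np.round(v,3).tolist() for k,v in m.items()})
    for n in("rack","bar","bar_grip","pawl","pawl_knob","carton","sleeve0"):
        print(n,[(np.round(d["rect"]).tolist(),round(d["confidence"],2)) for d in nets.spot_in(c,n)][:7])
print(eyes.camera_model("wrist"))
E
```

```text
{'clock': 0.0, 'joints': [1.05, 0.478, 0.022, 1.556, -0.011, 1.109, -0.083], 'qd': [0.0, 0.002, 0.001, 0.001, -0.001, 0.002, 0.0], 'effort': [0.0, -58.285, 1.535, -27.26, -0.054, 0.017, 0.0], 'eef_pos': [0.271, -0.618, 0.239], 'tcp_rot': [0.979, 0.205, -0.0, -0.001], 'ft_force': [-0.097, 0.365, 0.944], 'wrist_torque': [0.027, -0.013, 0.035], 'finger_force': 0.0, 'width': 1.0}
top {'camera_matrix': [[618.064, 0.0, 310.468], [0.0, 618.064, 238.46], [0.0, 0.0, 1.0]], 'k1': -0.095, 'cam_to_world': [[0.018, -0.987, 0.162, 0.284], [-0.999, -0.014, 0.029, -0.02], [-0.026, -0.162, -0.986, 1.313], [0.0, 0.0, 0.0, 1.0]]}
rack [([169.0, 177.0, 362.0, 283.0], 0.59)]
bar [([171.0, 184.0, 362.0, 254.0], 0.64)]
bar_grip [([165.0, 186.0, 361.0, 251.0], 0.59)]
pawl [([191.0, 175.0, 207.0, 193.0], 0.75)]
pawl_knob [([188.0, 176.0, 210.0, 191.0], 0.59)]
carton [([419.0, 199.0, 527.0, 309.0], 0.94), ([297.0, 244.0, 319.0, 263.0], 0.4)]
sleeve0 [([298.0, 242.0, 319.0, 263.0], 0.92), ([329.0, 248.0, 346.0, 267.0], 0.87), ([210.0, 228.0, 235.0, 252.0], 0.81), ([386.0, 303.0, 410.0, 328.0], 0.67), ([272.0, 
[... 750 characters left out ...]
329.0, 295.0, 378.0], 0.91), ([382.0, 278.0, 410.0, 332.0], 0.86), ([342.0, 249.0, 369.0, 290.0], 0.85), ([413.0, 230.0, 434.0, 278.0], 0.66)]
{'camera_matrix': array([[400.86404963,   0.        , 322.46821902],
       [  0.        , 400.86404963, 240.52052605],
       [  0.        ,   0.        ,   1.        ]]), 'k1': -0.020015079544382638, 'T_tool_cam': array([[-6.12561388e-04, -9.68895042e-01, -2.47471255e-01,
         6.78579498e-02],
       [ 9.99998035e-01, -1.06015468e-03,  1.67542057e-03,
         1.58535991e-04],
       [-1.88566449e-03, -2.47469743e-01,  9.68893787e-01,
        -1.45547851e-01],
       [ 0.00000000e+00,  0.00000000e+00,  0.00000000e+00,
         1.00000000e+00]])}
```

Run:
```python
import cv2
t=cv2.imread("pics/top0.png")[150:350,140:560];cv2.imwrite("pics/top0c.png",cv2.resize(t,(800,381),interpolation=cv2.INTER_CUBIC))
t=cv2.imread("pics/side0.png")[150:430,140:500];cv2.imwrite("pics/side0c.png",cv2.resize(t,(771,600),interpolation=cv2.INTER_CUBIC))
```

```text
(no output)
```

View pics/top0c.png

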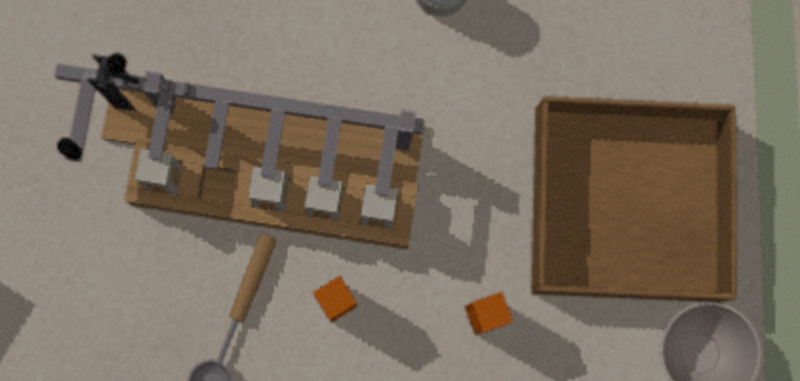

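View pics/side0c.png

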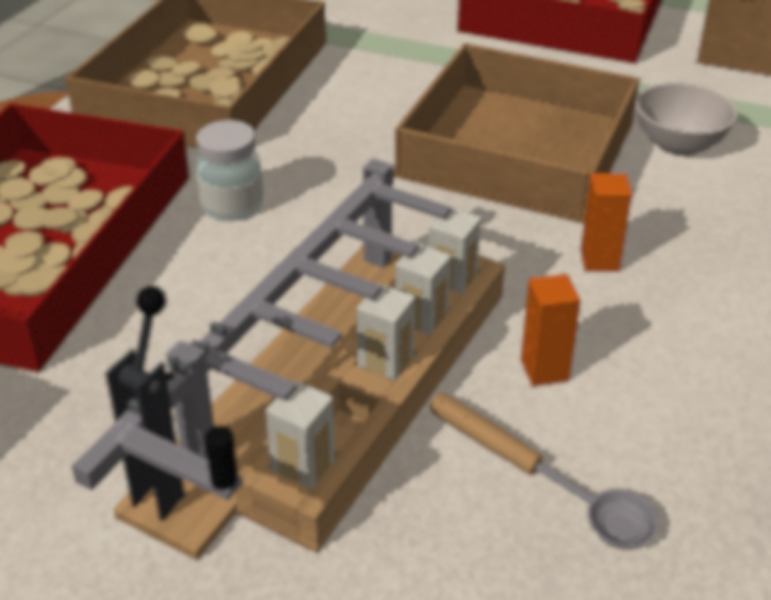

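The top view shows the rack with bar up/left and four white sleeves at crop (157,170), (267,185), (324,193) and (379,201), with the y=+60 pocket empty. The carton is at right, (635,198). The side view agrees. The two orange boxes are the decoys.

```bash
cat > h.py <<'E'
import numpy as np,cv2
from scipy.optimize import least_squares
from scipy.spatial.transform import Rotation as R
from plant import arm,eyes,nets
def proj(cam,P,T=None):
    m=eyes.camera_model(cam);T=m["cam_to_world"] if T is None else T
    p=(np.atleast_2d(P)-T[:3,3])@T[:3,:3];s=p[:,:2]/p[:,2:];s=s*(1+m["k1"]*(s**2).sum(1,keepdims=True))
    K=m["camera_matrix"];return s*[K[0,0],K[1,1]]+K[:2,2]
def place(q,P):
    P=np.atleast_2d(P)/1000.;c,s=np.cos(q[2]),np.sin(q[2])
    return np.c_[q[0]+c*P[:,0]-s*P[:,1],q[1]+s*P[:,0]+c*P[:,1],P[:,2]]
def fit(obs,q0): # obs: list (cam,P,px)
    f=lambda q:np.concatenate([(proj(c,place(q,P))-px).ravel() for c,P,px in obs])
    r=least_squares(f,q0,loss="soft_l1");return r.x,np.round(r.fun.reshape(-1,2),1)
def tcp():
    s=arm.observe();T=np.eye(4);T[:3,:3]=R.from_quat(s["tcp_rot"]).as_matrix();T[:3,3]=s["eef_pos"];return T
def delta(p,yaw,T=None):
    """tool-frame shift (mm) to world p, and turn about tool z (deg) to get tool x at yaw (tool down)"""
    T=tcp() if T is None else T
    d=T[:3,:3].T@(np.array(p)-T[:3,3])*1000
    a=np.arctan2(T[1,0],T[0,0]);return np.round(d,1),round(-np.degrees((yaw-a+np.pi)%(2*np.pi)-np.pi),2)
E
python3 - <<'E'
from h import *
S=[(0,y,100) for y in(120,0,-60,-120)]
P=[(0,205,150),(85,159,186)]+S
t=np.array([(69,148),(116,64),(157,170),(267,185),(324,193),(379,201)])/1.905+[140,150]
d=np.array([(219,433),(151,300),(300,405),(386,307),(423,263),(455,233)])/2.142+[140,150]
q,e=fit([("top",P,t),("side",P,d)],[.4,.1,-.1]);print("rack",np.round(q,4),e.tolist())
C=[(106,106,62),(106,-106,62),(-106,-106,62),(-106,106,62)]
t=np.array([(541,98),(737,104),(736,298),(533,292)])/1.905+[140,150]
d=np.array([(397,130),(465,46),(638,80),(584,172)])[[1,2,3,0]]/2.142+[140,150]
k,e=fit([("top",C,t)],[.4,-.3,0]);print("carton",np.round(k,4),e.tolist())
w=lambda P:print(P,np.round(place(q,P),4).tolist())
for P in [(85,124,189),(85,195,189),(0,205,138),(0,120,80)]:w(P)
print(delta(place(q,(85,124,240))[0],q[2]+np.pi/2),tcp().round(3).tolist())
E
```

```text
rack [ 0.4652  0.0759 -0.1405] [[-2.5, -0.6], [0.4, 0.1], [-1.5, -1.3], [-0.3, 0.0], [-0.4, 0.4], [0.6, 0.9], [0.1, 1.4], [0.3, 0.5], [0.2, -1.0], [0.0, -2.1], [-0.3, -1.4], [0.1, -5.4]]
carton [ 0.4637 -0.3199 -0.0288] [[-0.1, -1.0], [-1.4, 0.3], [-0.0, 0.9], [2.2, -0.2]]
(85, 124, 189) [[0.5667, 0.1868, 0.189]]
(85, 195, 189) [[0.5767, 0.2571, 0.189]]
(0, 205, 138) [[0.4939, 0.2789, 0.138]]
(0, 120, 80) [[0.482, 0.1947, 0.08]]
(array([ 5.940e+02, -6.187e+02, -4.000e-01]), np.float64(-58.29)) [[0.916, 0.401, 0.0, 0.271], [0.401, -0.916, -0.0, -0.618], [-0.0, 0.0, -1.0, 0.24], [0.0, 0.0, 0.0, 1.0]]
```

Request:
move_arm([
  {"jaw": 0, "linear": [26, -29.4, -3], "delta_rot": [0, 0, 0]},
  {"jaw": 0, "linear": [26, -29.4, -3], "delta_rot": [0, 0, 0]},
  {"jaw": 0, "linear": [26, -29.4, -3], "delta_rot": [0, 0, 0]},
  {"jaw": 0, "linear": [26, -29.4, -3], "delta_rot": [0, 0, 0]},
  {"jaw": 0, "linear": [26, -29.4, -3], "delta_rot": [0, 0, 0]},
])

```text
clock: 1.3
eef_pos: [0.3313, -0.43, 0.255]
tcp_rot: [0.979, 0.205, 0.0, 0.0]
ft_force: [-0.2, 0.2, 1.0]
width: 0.586
finger_force: 0.0
```

Request:
move_arm([
  {"jaw": 0, "linear": [26, -29.4, -3], "delta_rot": [0, 0, 0]},
  {"jaw": 0, "linear": [26, -29.4, -3], "delta_rot": [0, 0, 0]},
  {"jaw": 0, "linear": [26, -29.4, -3], "delta_rot": [0, 0, 0]},
  {"jaw": 0, "linear": [26, -29.4, -3], "delta_rot": [0, 0, 0]},
  {"jaw": 0, "linear": [26, -29.4, -3], "delta_rot": [0, 0, 0]},
])

```text
clock: 1.8
eef_pos: [0.3913, -0.2432, 0.2701]
tcp_rot: [0.979, 0.205, 0.0, 0.0]
ft_force: [1.7, 0.5, -0.4]
width: 0.125
finger_force: 0.0
```

Request:
move_arm([
  {"jaw": 0, "linear": [26, -29.4, -3], "delta_rot": [0, 0, 0]},
  {"jaw": 0, "linear": [26, -29.4, -3], "delta_rot": [0, 0, 0]},
  {"jaw": 0, "linear": [26, -29.4, -3], "delta_rot": [0, 0, 0]},
  {"jaw": 0, "linear": [26, -29.4, -3], "delta_rot": [0, 0, 0]},
  {"jaw": 0, "linear": [26, -29.4, -3], "delta_rot": [0, 0, 0]},
])

```text
clock: 2.3
eef_pos: [0.4514, -0.0564, 0.2852]
tcp_rot: [0.979, 0.205, 0.0, 0.0]
ft_force: [1.0, -0.3, -0.2]
width: 0.006
finger_force: 0.0
```

Request:
move_arm([
  {"jaw": 0, "linear": [26, -29.4, -3], "delta_rot": [0, 0, 0]},
  {"jaw": 0, "linear": [26, -29.4, -3], "delta_rot": [0, 0, 0]},
  {"jaw": 0, "linear": [26, -29.4, -3], "delta_rot": [0, 0, 0]},
  {"jaw": 0, "linear": [26, -29.4, -3], "delta_rot": [0, 0, 0]},
  {"jaw": 0, "linear": [26, -29.4, -3], "delta_rot": [0, 0, 0]},
])

```text
clock: 2.8
eef_pos: [0.5116, 0.1303, 0.3]
tcp_rot: [0.979, 0.205, 0.0, 0.0]
ft_force: [0.5, -0.1, -0.1]
width: 0.004
finger_force: 0.0
```

Request:
move_arm([
  {"jaw": 0, "linear": [0, 0, 0], "delta_rot": [0, 0, -8.3]},
  {"jaw": 0, "linear": [0, 0, 0], "delta_rot": [0, 0, -8.3]},
  {"jaw": 0, "linear": [0, 0, 0], "delta_rot": [0, 0, -8.3]},
  {"jaw": 0, "linear": [0, 0, 0], "delta_rot": [0, 0, -8.3]},
  {"jaw": 0, "linear": [0, 0, 0], "delta_rot": [0, 0, -8.3]},
])

```text
clock: 3.3
eef_pos: [0.5113, 0.1289, 0.2998]
tcp_rot: [0.841, 0.541, 0.0, 0.0]
ft_force: [-0.1, -0.2, -0.1]
width: 0.006
finger_force: 0.0
```

Request:
move_arm([
  {"jaw": 0, "linear": [0, 0, 0], "delta_rot": [0, 0, -8.3]},
  {"jaw": 0, "linear": [0, 0, 0], "delta_rot": [0, 0, -8.3]},
  {"jaw": 0, "linear": [0, 0, 0], "delta_rot": [0, 0, 0]},
  {"jaw": 0, "linear": [0, 0, 0], "delta_rot": [0, 0, 0]},
  {"jaw": 0, "linear": [0, 0, 0], "delta_rot": [0, 0, 0]},
])

```text
clock: 3.8
eef_pos: [0.5113, 0.1288, 0.2997]
tcp_rot: [0.757, 0.653, 0.0, 0.0]
ft_force: [-0.1, 0.5, -1.0]
width: 0.004
finger_force: 0.0
```

Run:
```python
from h import *
q=[.4652,.0759,-.1405]
T=tcp();im=eyes.grab_frame("wrist");cv2.imwrite("pics/w1.png",im[:,:,::-1])
np.save("w1.npy",T);W=T@eyes.camera_model("wrist")["T_tool_cam"]
print(T.round(3).tolist())
for n in("bar_grip","pawl_knob","sleeve0"): print(n,[(np.round(d["rect"]).tolist(),round(d["confidence"],2)) for d in nets.spot_in("wrist",n)][:6])
P=[(0,205,150),(85,159,186)]+[(0,y,100) for y in(120,0,-60,-120)]
print(proj("wrist",place(q,P),W).round(0).tolist())
```

```text
[[0.146, 0.989, 0.0, 0.511], [0.989, -0.146, -0.0, 0.129], [-0.0, 0.0, -1.0, 0.3], [0.0, 0.0, 0.0, 1.0]]
bar_grip [([257.0, 1.0, 389.0, 410.0], 0.83)]
pawl_knob [([379.0, 48.0, 421.0, 108.0], 0.84)]
sleeve0 [([266.0, 245.0, 305.0, 297.0], 0.67), ([274.0, 300.0, 295.0, 308.0], 0.6), ([256.0, 125.0, 304.0, 165.0], 0.58)]
[[263.0, 17.0], [397.0, 82.0], [275.0, 146.0], [280.0, 281.0], [282.0, 340.0], [284.0, 395.0]]
```

View pics/w1.png

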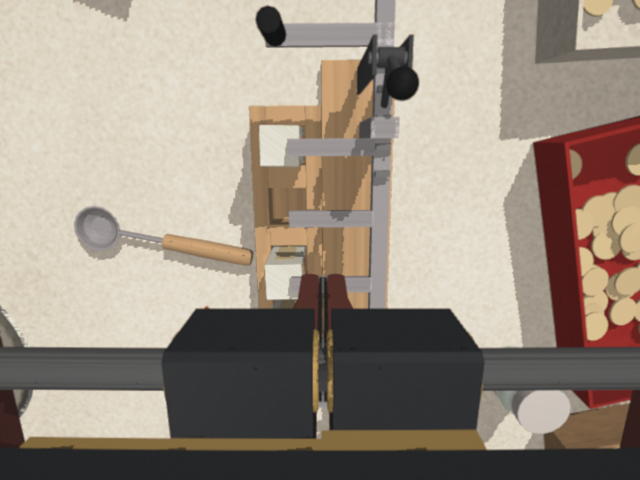

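The wrist view shows the ball at (403,83), the bar knob top at (267,17) and sleeve tops at (279,145) and (283,281). That is 4 px right of prediction, so I refine the fit.

Run:
```python
from h import *
T=np.load("w1.npy");W=T@eyes.camera_model("wrist")["T_tool_cam"]
P=np.array([(0,205,150),(85,159,186),(0,120,100),(0,0,100)])
px=np.array([(267,17),(403,83),(279,145),(283,281)])
f=lambda q:(proj("wrist",place(q,P),W)-px).ravel()
r=least_squares(f,[.4652,.0759,-.1405]);q=r.x;print(q.round(4),r.fun.round(1))
q=.5*q+.5*np.array([.4652,.0759,-.1405])if 0 else q
np.save("q.npy",q);print(delta(place(q,(85,120,189))[0],q[2]+np.pi/2))
print(place(q,[(85,120,189),(85,195,189),(0,205,140)]).round(4).tolist())
```

```text
[ 0.4677  0.0755 -0.1451] [ 0.8  0.1 -0.7 -0.5  0.1  0.7 -0.1 -0.3]
(array([ 60.8,  49.7, 110.7]), np.float64(0.01))
[[0.5692, 0.1819, 0.189], [0.5801, 0.2561, 0.189], [0.4974, 0.2783, 0.14]]
```

Request:
move_arm([
  {"jaw": 0, "linear": [20, 17, 20], "delta_rot": [0, 0, 0]},
  {"jaw": 0, "linear": [20, 17, 25], "delta_rot": [0, 0, 0]},
  {"jaw": 0, "linear": [20, 16, 30], "delta_rot": [0, 0, 0]},
  {"jaw": 0, "linear": [0, 0, 36], "delta_rot": [0, 0, 0]},
  {"jaw": 0, "linear": [0, 0, 0], "delta_rot": [0, 0, 0]},
])

```text
clock: 4.5
eef_pos: [0.5667, 0.1802, 0.1839]
tcp_rot: [0.756, 0.655, -0.004, -0.002]
ft_force: [-1.7, -1.3, 0.1]
width: 0.006
finger_force: 0.0
```

Request:
move_arm([
  {"jaw": 0, "linear": [10, 0, 0], "delta_rot": [0, 0, 0]},
  {"jaw": 0, "linear": [10, 0, 0], "delta_rot": [0, 0, 0]},
  {"jaw": 0, "linear": [10, 0, 0], "delta_rot": [0, 0, 0]},
  {"jaw": 0, "linear": [8, 0, 0], "delta_rot": [0, 0, 0]},
  {"jaw": 0, "linear": [8, 0, 0], "delta_rot": [0, 0, 0]},
])

```text
clock: 5.0
eef_pos: [0.5763, 0.2278, 0.1896]
tcp_rot: [0.756, 0.655, 0.001, 0.0]
ft_force: [0.1, -0.3, 0.6]
width: 0.007
finger_force: 0.0
```

Request:
move_arm([
  {"jaw": 0, "linear": [8, 0, 0], "delta_rot": [0, 0, 0]},
  {"jaw": 0, "linear": [8, 0, 0], "delta_rot": [0, 0, 0]},
  {"jaw": 0, "linear": [8, 0, 0], "delta_rot": [0, 0, 0]},
  {"jaw": 0, "linear": [5, 0, 0], "delta_rot": [0, 0, 0]},
  {"jaw": 0, "linear": [0, 0, 0], "delta_rot": [0, 0, 0]},
])

```text
clock: 5.5
eef_pos: [0.5799, 0.2564, 0.1886]
tcp_rot: [0.756, 0.655, 0.0, -0.0]
ft_force: [0.6, -0.3, -0.7]
width: 0.008
finger_force: 0.0
```

Request:
move_arm([
  {"jaw": 0, "linear": [-25, 0, 0], "delta_rot": [0, 0, 0]},
  {"jaw": 0, "linear": [-25, -15, -10], "delta_rot": [0, 0, 0]},
  {"jaw": 10, "linear": [-20, -30, -30], "delta_rot": [0, 0, 0]},
  {"jaw": 30, "linear": [0, -40, -30], "delta_rot": [0, 0, 0]},
  {"jaw": 40, "linear": [0, 0, 0], "delta_rot": [0, 0, 0]},
])

```text
clock: 6.0
eef_pos: [0.4836, 0.1999, 0.2626]
tcp_rot: [0.755, 0.655, 0.002, 0.001]
ft_force: [-0.1, 2.0, 0.4]
width: 0.239
finger_force: 0.0
```

Run:
```python
from h import *
q=np.load("q.npy")
T=tcp();im=eyes.grab_frame("wrist");cv2.imwrite("pics/w2.png",cv2.resize(im[:,:,::-1],(480,360)))
W=T@eyes.camera_model("wrist")["T_tool_cam"]
print(proj("wrist",place(q,[(85,159,186),(85,183+55*np.sin(.75),176),(0,205,150)]),W).round(0).tolist())
print(delta(place(q,(0,205,141))[0],q[2]+np.pi/2),arm.observe()["clock"])
```

```text
[[476.0, 201.0], [480.0, 87.0], [324.0, 118.0]]
(array([ 80.4,   0.2, 120.1]), np.float64(0.14)) 6.05
```

View pics/w2.png

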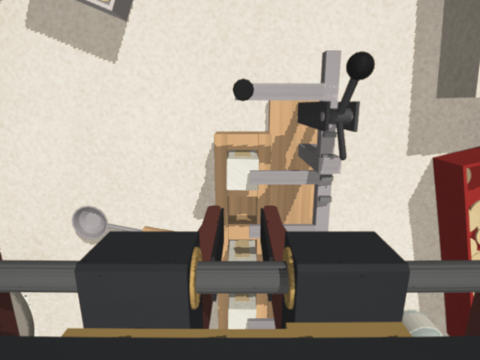

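Pawl is up: the ball at (360,66) matches the prediction. Next is the bar knob.

Request:
move_arm([
  {"jaw": 40, "linear": [40, 0, 20], "delta_rot": [0, 0, 0]},
  {"jaw": 40, "linear": [40, 0, 20], "delta_rot": [0, 0, 0]},
  {"jaw": 40, "linear": [0, 0, 30], "delta_rot": [0, 0, 0]},
  {"jaw": 40, "linear": [0, 0, 30], "delta_rot": [0, 0, 0]},
  {"jaw": 40, "linear": [0, 0, 20], "delta_rot": [0, 0, 0]},
])

```text
clock: 6.55
eef_pos: [0.4971, 0.2765, 0.1352]
tcp_rot: [0.756, 0.654, -0.002, -0.0]
ft_force: [-0.2, -0.2, -0.4]
width: 0.4
finger_force: 0.0
```

Request:
move_arm([
  {"jaw": 0, "linear": [0, 0, 0], "delta_rot": [0, 0, 0]},
  {"jaw": 0, "linear": [0, 0, 0], "delta_rot": [0, 0, 0]},
  {"jaw": 0, "linear": [0, 0, 0], "delta_rot": [0, 0, 0]},
  {"jaw": 0, "linear": [0, 0, 0], "delta_rot": [0, 0, 0]},
  {"jaw": 0, "linear": [0, 0, 0], "delta_rot": [0, 0, 0]},
])

```text
clock: 7.05
eef_pos: [0.4963, 0.2776, 0.1386]
tcp_rot: [0.756, 0.655, -0.001, -0.0]
ft_force: [-4.5, 2.7, -7.0]
width: 0.199
finger_force: 30.0
```

Request:
move_arm([
  {"jaw": 0, "linear": [4, 0, 0], "delta_rot": [0, 0, 0]},
  {"jaw": 0, "linear": [6, 0, 0], "delta_rot": [0, 0, 0]},
  {"jaw": 0, "linear": [6, 0, 0], "delta_rot": [0, 0, 0]},
  {"jaw": 0, "linear": [6, 0, 0], "delta_rot": [0, 0, 0]},
  {"jaw": 0, "linear": [4, 0, 0], "delta_rot": [0, 0, 0]},
])

```text
clock: 7.55
eef_pos: [0.4999, 0.3028, 0.1386]
tcp_rot: [0.756, 0.655, -0.001, -0.0]
ft_force: [-6.2, -1.0, -3.3]
width: 0.195
finger_force: 30.0
```

Request:
move_arm([
  {"jaw": 0, "linear": [2, 0, 0], "delta_rot": [0, 0, 0]},
  {"jaw": 0, "linear": [2, 0, 0], "delta_rot": [0, 0, 0]},
  {"jaw": 0, "linear": [2, 0, 0], "delta_rot": [0, 0, 0]},
  {"jaw": 0, "linear": [0, 0, 0], "delta_rot": [0, 0, 0]},
  {"jaw": 0, "linear": [0, 0, 0], "delta_rot": [0, 0, 0]},
])

```text
clock: 8.05
eef_pos: [0.5007, 0.3083, 0.1386]
tcp_rot: [0.756, 0.655, -0.002, 0.0]
ft_force: [-6.2, -1.8, -3.2]
width: 0.196
finger_force: 30.0
```

Request:
move_arm([
  {"jaw": 0, "linear": [2, 0, 0], "delta_rot": [0, 0, 0]},
  {"jaw": 0, "linear": [2, 0, 0], "delta_rot": [0, 0, 0]},
  {"jaw": 0, "linear": [0, 0, 0], "delta_rot": [0, 0, 0]},
  {"jaw": 0, "linear": [0, 0, 0], "delta_rot": [0, 0, 0]},
  {"jaw": 0, "linear": [0, 0, 0], "delta_rot": [0, 0, 0]},
])

```text
clock: 8.55
eef_pos: [0.5007, 0.3085, 0.1384]
tcp_rot: [0.757, 0.654, -0.005, 0.002]
ft_force: [-9.9, -12.2, 5.9]
width: 0.196
finger_force: 30.0
```

Request:
move_arm([
  {"jaw": 60, "linear": [-2, 0, 0], "delta_rot": [0, 0, 0]},
  {"jaw": 60, "linear": [0, 0, 0], "delta_rot": [0, 0, 0]},
  {"jaw": 60, "linear": [0, 0, 0], "delta_rot": [0, 0, 0]},
  {"jaw": 60, "linear": [0, 0, -20], "delta_rot": [0, 0, 0]},
  {"jaw": 60, "linear": [0, 0, -40], "delta_rot": [0, 0, 0]},
])

```text
clock: 9.05
eef_pos: [0.5016, 0.3101, 0.1973]
tcp_rot: [0.756, 0.654, -0.002, -0.0]
ft_force: [0.9, -0.3, 0.2]
width: 0.593
finger_force: 0.0
```

Request:
move_arm([
  {"jaw": 60, "linear": [-30, 0, 0], "delta_rot": [0, 0, 0]},
  {"jaw": 60, "linear": [-35, 0, 0], "delta_rot": [0, 0, 0]},
  {"jaw": 60, "linear": [-40, 0, 0], "delta_rot": [0, 0, 0]},
  {"jaw": 60, "linear": [-12, 0, 0], "delta_rot": [0, 0, 0]},
  {"jaw": 60, "linear": [0, 0, 0], "delta_rot": [0, 0, 0]},
])

```text
clock: 9.55
eef_pos: [0.4864, 0.1936, 0.1992]
tcp_rot: [0.757, 0.653, 0.0, 0.001]
ft_force: [-0.2, 0.8, 0.2]
width: 0.598
finger_force: 0.0
```

Run:
```python
from h import *
q=np.load("q.npy")
T=tcp();im=eyes.grab_frame("wrist");cv2.imwrite("pics/w3.png",cv2.resize(im[:,:,::-1],(480,360)))
W=T@eyes.camera_model("wrist")["T_tool_cam"]
print((proj("wrist",place(q,[(0,236,150),(0,120,100)]),W)*.75).round(0).tolist())
print(delta(place(q,(0,120,80))[0],q[2]+np.pi/2),arm.observe()["clock"])
```

```text
[[238.0, 18.0], [239.0, 185.0]]
(array([ -1.7,  -1.2, 119.3]), np.float64(-0.0)) 9.6
```

View pics/w3.png

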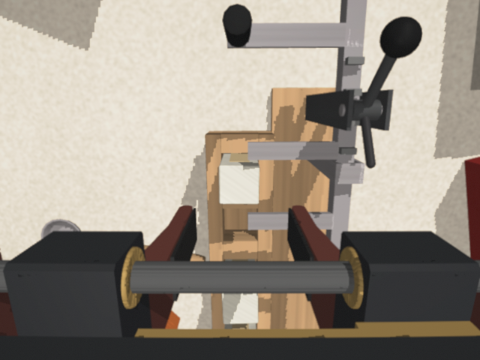

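The bar is out: the tabs sit over the gaps and sleeve top is at (239,184), as predicted. Now I pick the first sleeve.

Request:
move_arm([
  {"jaw": 60, "linear": [-2, -1, 30], "delta_rot": [0, 0, 0]},
  {"jaw": 60, "linear": [0, 0, 30], "delta_rot": [0, 0, 0]},
  {"jaw": 60, "linear": [0, 0, 30], "delta_rot": [0, 0, 0]},
  {"jaw": 60, "linear": [0, 0, 29], "delta_rot": [0, 0, 0]},
  {"jaw": 60, "linear": [0, 0, 0], "delta_rot": [0, 0, 0]},
])

```text
clock: 10.1
eef_pos: [0.4822, 0.1949, 0.0768]
tcp_rot: [0.755, 0.656, -0.002, -0.002]
ft_force: [-1.0, 0.5, 0.6]
width: 0.602
finger_force: 0.0
```

Request:
move_arm([
  {"jaw": 0, "linear": [0, 0, 0], "delta_rot": [0, 0, 0]},
  {"jaw": 0, "linear": [0, 0, 0], "delta_rot": [0, 0, 0]},
  {"jaw": 0, "linear": [0, 0, 0], "delta_rot": [0, 0, 0]},
  {"jaw": 0, "linear": [0, 0, 0], "delta_rot": [0, 0, 0]},
  {"jaw": 0, "linear": [0, 0, 0], "delta_rot": [0, 0, 0]},
])

```text
clock: 10.6
eef_pos: [0.4853, 0.1945, 0.0812]
tcp_rot: [0.756, 0.654, 0.002, 0.0]
ft_force: [-1.5, 1.6, 7.1]
width: 0.385
finger_force: 30.0
```

Request:
move_arm([
  {"jaw": 0, "linear": [0, 0, -15], "delta_rot": [0, 0, 0]},
  {"jaw": 0, "linear": [0, 0, -25], "delta_rot": [0, 0, 0]},
  {"jaw": 0, "linear": [0, 0, -30], "delta_rot": [0, 0, 0]},
  {"jaw": 0, "linear": [0, 0, -30], "delta_rot": [0, 0, 0]},
  {"jaw": 0, "linear": [0, 0, -30], "delta_rot": [0, 0, 0]},
])

```text
clock: 11.1
eef_pos: [0.4838, 0.1931, 0.2118]
tcp_rot: [0.756, 0.654, -0.0, 0.0]
ft_force: [1.0, -0.3, -1.0]
width: 0.387
finger_force: 30.0
```

```bash
cat >> h.py <<'E'
SL=[(0,-67),(0,-22),(0,23),(0,68)]
def carton():
    im=eyes.grab_frame("top");r=[d for d in nets.spot_in("top","carton") if d["confidence"]>.5]
    return im,[(np.round(d["rect"]).tolist(),round(d["confidence"],2)) for d in r]
def goto(k,i,z):
    q=np.load("q.npy");p=place(k,(*SL[i],z))[0];return delta(p,q[2]+np.pi/2)
E
python3 - <<'E'
from h import *
k=[.4637,-.3199,-.0288]
print(carton()[1])
print(goto(k,0,205),np.round(arm.observe()["width"],3),tcp()[:3,3].round(3))
E
```

```text
[([420.0, 200.0, 528.0, 310.0], 0.81)]
(array([-579. ,   59.4,    8. ]), np.float64(0.05)) 0.385 [0.486 0.195 0.214]
```

Request:
move_arm([
  {"jaw": 0, "linear": [-20, 2, 0], "delta_rot": [0, 0, 0]},
  {"jaw": 0, "linear": [-40, 4, 0], "delta_rot": [0, 0, 0]},
  {"jaw": 0, "linear": [-43, 4.5, 0], "delta_rot": [0, 0, 0]},
  {"jaw": 0, "linear": [-43, 4.5, 0], "delta_rot": [0, 0, 0]},
  {"jaw": 0, "linear": [-43, 4.5, 0], "delta_rot": [0, 0, 0]},
])

```text
clock: 11.7
eef_pos: [0.4754, 0.0017, 0.2096]
tcp_rot: [0.756, 0.654, -0.0, -0.0]
ft_force: [1.0, -0.3, -0.1]
width: 0.381
finger_force: 30.0
```

Request:
move_arm([
  {"jaw": 0, "linear": [-43, 4.5, 0], "delta_rot": [0, 0, 0]},
  {"jaw": 0, "linear": [-43, 4.5, 0], "delta_rot": [0, 0, 0]},
  {"jaw": 0, "linear": [-43, 4.5, 0], "delta_rot": [0, 0, 0]},
  {"jaw": 0, "linear": [-43, 4.5, 0], "delta_rot": [0, 0, 0]},
  {"jaw": 0, "linear": [-43, 4.5, 0], "delta_rot": [0, 0, 0]},
])

```text
clock: 12.2
eef_pos: [0.4668, -0.2141, 0.2096]
tcp_rot: [0.756, 0.654, -0.0, -0.0]
ft_force: [0.7, 0.4, -0.8]
width: 0.389
finger_force: 30.0
```

Request:
move_arm([
  {"jaw": 0, "linear": [-43, 4.5, 0], "delta_rot": [0, 0, 0]},
  {"jaw": 0, "linear": [-43, 4.5, 0], "delta_rot": [0, 0, 0]},
  {"jaw": 0, "linear": [-43, 4.5, 0], "delta_rot": [0, 0, 0]},
  {"jaw": 0, "linear": [-43, 4, 15], "delta_rot": [0, 0, 0]},
  {"jaw": 0, "linear": [-3, 0, 35], "delta_rot": [0, 0, 0]},
])

```text
clock: 12.7
eef_pos: [0.4591, -0.3963, 0.1613]
tcp_rot: [0.759, 0.651, -0.001, 0.004]
ft_force: [0.2, -1.3, -1.1]
width: 0.386
finger_force: 30.0
```

Run:
```python
from h import *
k=[.4637,-.3199,-.0288]
im,r=carton();cv2.imwrite("pics/t2.png",cv2.resize(im[150:350,340:600,::-1],(520,400)))
print(r,goto(k,0,80),np.round(arm.observe()["width"],3),tcp()[:3,3].round(3))
```

```text
[([419.0, 199.0, 526.0, 306.0], 0.73)] (array([ 1.5,  6.1, 75.1]), np.float64(-0.11)) 0.387 [ 0.456 -0.388  0.155]
```

View pics/t2.png

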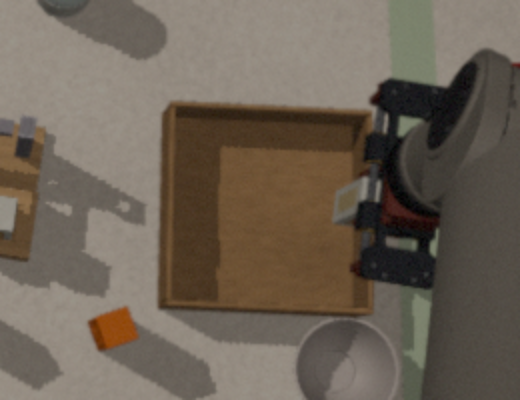

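Sleeve hangs inside the carton's right wall, at crop (350,200). The carton hasn't moved, so I lower and release.

Request:
move_arm([
  {"jaw": 0, "linear": [1.5, 6, 20], "delta_rot": [0, 0, 0]},
  {"jaw": 0, "linear": [0, 0, 25], "delta_rot": [0, 0, 0]},
  {"jaw": 0, "linear": [0, 0, 20], "delta_rot": [0, 0, 0]},
  {"jaw": 0, "linear": [0, 0, 10], "delta_rot": [0, 0, 0]},
  {"jaw": 0, "linear": [0, 0, 0], "delta_rot": [0, 0, 0]},
])

```text
clock: 13.3
eef_pos: [0.4659, -0.3861, 0.0843]
tcp_rot: [0.756, 0.655, -0.0, -0.001]
ft_force: [0.6, 0.2, -0.7]
width: 0.385
finger_force: 30.0
```

Request:
move_arm([
  {"jaw": 0, "linear": [0, 0, 0], "delta_rot": [0, 0, 0]},
  {"jaw": 55, "linear": [0, 0, 0], "delta_rot": [0, 0, 0]},
  {"jaw": 55, "linear": [0, 0, 0], "delta_rot": [0, 0, 0]},
  {"jaw": 55, "linear": [0, 0, 0], "delta_rot": [0, 0, 0]},
  {"jaw": 55, "linear": [0, 0, -10], "delta_rot": [0, 0, 0]},
])

```text
clock: 13.8
eef_pos: [0.4655, -0.3871, 0.0943]
tcp_rot: [0.756, 0.654, -0.0, -0.001]
ft_force: [0.1, -0.4, -0.4]
width: 0.549
finger_force: 0.0
```

Request:
move_arm([
  {"jaw": 60, "linear": [0, 0, -20], "delta_rot": [0, 0, 0]},
  {"jaw": 60, "linear": [0, 0, -40], "delta_rot": [0, 0, 0]},
  {"jaw": 60, "linear": [0, 0, -40], "delta_rot": [0, 0, 0]},
  {"jaw": 60, "linear": [20, 0, -10], "delta_rot": [0, 0, 0]},
  {"jaw": 60, "linear": [20, 0, 0], "delta_rot": [0, 0, 0]},
])

```text
clock: 14.3
eef_pos: [0.4731, -0.348, 0.2077]
tcp_rot: [0.757, 0.654, 0.001, 0.002]
ft_force: [0.2, 0.5, -0.2]
width: 0.597
finger_force: 0.0
```

Run:
```python
from h import *
q=np.load("q.npy")
for y in(0,-60,-120): print(y,delta(place(q,(0,y,200))[0],q[2]+np.pi/2))
print(tcp()[:3,3].round(3))
```

```text
0 (array([418.3, -66.7,   6.5]), np.float64(-0.02))
-60 (array([358.3, -66.7,   6.6]), np.float64(-0.02))
-120 (array([298.3, -66.7,   6.7]), np.float64(-0.02))
[ 0.473 -0.348  0.208]
```

Request:
move_arm([
  {"jaw": 60, "linear": [42, -6.7, 0], "delta_rot": [0, 0, 0]},
  {"jaw": 60, "linear": [42, -6.7, 0], "delta_rot": [0, 0, 0]},
  {"jaw": 60, "linear": [42, -6.7, 0], "delta_rot": [0, 0, 0]},
  {"jaw": 60, "linear": [42, -6.7, 0], "delta_rot": [0, 0, 0]},
  {"jaw": 60, "linear": [42, -6.7, 0], "delta_rot": [0, 0, 0]},
])

```text
clock: 14.8
eef_pos: [0.4682, -0.1329, 0.2049]
tcp_rot: [0.756, 0.655, -0.0, 0.0]
ft_force: [1.2, -0.2, 0.6]
width: 0.603
finger_force: 0.0
```

Request:
move_arm([
  {"jaw": 60, "linear": [42, -6.7, 0], "delta_rot": [0, 0, 0]},
  {"jaw": 60, "linear": [42, -6.7, 0], "delta_rot": [0, 0, 0]},
  {"jaw": 60, "linear": [42, -6.7, 0], "delta_rot": [0, 0, 0]},
  {"jaw": 60, "linear": [42, -6.7, 0], "delta_rot": [0, 0, 0]},
  {"jaw": 60, "linear": [40, -6.4, 0], "delta_rot": [0, 0, 0]},
])

```text
clock: 15.3
eef_pos: [0.465, 0.0776, 0.2049]
tcp_rot: [0.756, 0.655, -0.0, 0.0]
ft_force: [1.1, 0.6, 0.8]
width: 0.597
finger_force: 0.0
```

Request:
move_arm([
  {"jaw": 60, "linear": [0, 0, 0], "delta_rot": [0, 0, 0]},
  {"jaw": 60, "linear": [0, 0, 0], "delta_rot": [0, 0, 0]},
  {"jaw": 60, "linear": [0, 0, 0], "delta_rot": [0, 0, 0]},
  {"jaw": 60, "linear": [0, 0, 0], "delta_rot": [0, 0, 0]},
  {"jaw": 60, "linear": [0, 0, 0], "delta_rot": [0, 0, 0]},
])

```text
clock: 15.8
eef_pos: [0.4659, 0.0741, 0.2046]
tcp_rot: [0.757, 0.654, -0.0, 0.0]
ft_force: [0.4, -0.4, -0.2]
width: 0.601
finger_force: 0.0
```

Run:
```python
from h import *
q=np.load("q.npy")
print(delta(place(q,(0,0,80))[0],q[2]+np.pi/2),carton()[1])
print([(np.round(d["rect"]).tolist(),round(d["confidence"],2)) for d in nets.spot_in("top","sleeve0")][:7])
im=eyes.grab_frame("top");cv2.imwrite("pics/t3.png",cv2.resize(im[150:350,300:600,::-1],(600,400)))
```

```text
(array([  1.7,   1.6, 124.6]), np.float64(-0.07)) [([420.0, 199.0, 530.0, 308.0], 0.68)]
[([491.0, 240.0, 525.0, 264.0], 0.93), ([330.0, 248.0, 345.0, 270.0], 0.83), ([386.0, 302.0, 406.0, 326.0], 0.78)]
```

View pics/t3.png

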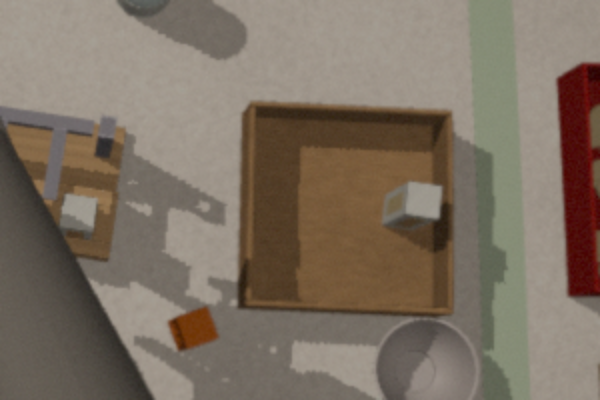

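The sleeve stands in the carton with its top at (413,200). Next sleeve.

Request:
move_arm([
  {"jaw": 60, "linear": [2, 1.5, 30], "delta_rot": [0, 0, 0]},
  {"jaw": 60, "linear": [0, 0, 35], "delta_rot": [0, 0, 0]},
  {"jaw": 60, "linear": [0, 0, 35], "delta_rot": [0, 0, 0]},
  {"jaw": 60, "linear": [0, 0, 24], "delta_rot": [0, 0, 0]},
  {"jaw": 60, "linear": [0, 0, 0], "delta_rot": [0, 0, 0]},
])

```text
clock: 16.5
eef_pos: [0.4655, 0.0765, 0.0781]
tcp_rot: [0.756, 0.655, -0.002, -0.002]
ft_force: [0.6, -0.9, 1.2]
width: 0.597
finger_force: 0.0
```

Request:
move_arm([
  {"jaw": 0, "linear": [0, 0, 0], "delta_rot": [0, 0, 0]},
  {"jaw": 0, "linear": [0, 0, 0], "delta_rot": [0, 0, 0]},
  {"jaw": 0, "linear": [0, 0, 0], "delta_rot": [0, 0, 0]},
  {"jaw": 0, "linear": [0, 0, 0], "delta_rot": [0, 0, 0]},
  {"jaw": 0, "linear": [0, 0, 0], "delta_rot": [0, 0, 0]},
])

```text
clock: 17.0
eef_pos: [0.4687, 0.0772, 0.0818]
tcp_rot: [0.756, 0.654, 0.001, 0.001]
ft_force: [-0.2, -0.1, 4.2]
width: 0.387
finger_force: 3.0
```

Request:
move_arm([
  {"jaw": 0, "linear": [0, 0, -15], "delta_rot": [0, 0, 0]},
  {"jaw": 0, "linear": [0, 0, -25], "delta_rot": [0, 0, 0]},
  {"jaw": 0, "linear": [0, 0, -30], "delta_rot": [0, 0, 0]},
  {"jaw": 0, "linear": [0, 0, -30], "delta_rot": [0, 0, 0]},
  {"jaw": 0, "linear": [0, 0, -30], "delta_rot": [0, 0, 0]},
])

```text
clock: 17.5
eef_pos: [0.4672, 0.077, 0.2119]
tcp_rot: [0.756, 0.654, -0.0, -0.0]
ft_force: [0.4, 0.8, -1.3]
width: 0.388
finger_force: 30.0
```

Run:
```python
from h import *
k=[.4637,-.3199,-.0288]
print(carton()[1])
print(goto(k,1,205),np.round(arm.observe()["width"],3),tcp()[:3,3].round(3))
```

```text
[([421.0, 200.0, 527.0, 306.0], 0.7), ([489.0, 241.0, 521.0, 265.0], 0.58)]
(array([-416.3,   53.6,    9.1]), np.float64(0.05)) 0.389 [0.47  0.078 0.214]
```

Request:
move_arm([
  {"jaw": 0, "linear": [-25, 3.2, 0], "delta_rot": [0, 0, 0]},
  {"jaw": 0, "linear": [-40, 5.2, 0], "delta_rot": [0, 0, 0]},
  {"jaw": 0, "linear": [-43, 5.5, 0], "delta_rot": [0, 0, 0]},
  {"jaw": 0, "linear": [-43, 5.5, 0], "delta_rot": [0, 0, 0]},
  {"jaw": 0, "linear": [-43, 5.5, 0], "delta_rot": [0, 0, 0]},
])

```text
clock: 18.1
eef_pos: [0.4635, -0.1202, 0.2099]
tcp_rot: [0.756, 0.654, -0.0, -0.0]
ft_force: [1.4, 0.6, -0.2]
width: 0.388
finger_force: 30.0
```

Request:
move_arm([
  {"jaw": 0, "linear": [-45, 5.7, 0], "delta_rot": [0, 0, 0]},
  {"jaw": 0, "linear": [-45, 5.7, 0], "delta_rot": [0, 0, 0]},
  {"jaw": 0, "linear": [-45, 5.7, 0], "delta_rot": [0, 0, 0]},
  {"jaw": 0, "linear": [-45, 5.7, 0], "delta_rot": [0, 0, 0]},
  {"jaw": 0, "linear": [-42, 5.6, 0], "delta_rot": [0, 0, 0]},
])

```text
clock: 18.6
eef_pos: [0.4596, -0.3442, 0.2096]
tcp_rot: [0.756, 0.654, -0.0, -0.001]
ft_force: [0.3, -0.1, -0.9]
width: 0.383
finger_force: 30.0
```

Request:
move_arm([
  {"jaw": 0, "linear": [0, 0, 0], "delta_rot": [0, 0, 0]},
  {"jaw": 0, "linear": [0, 0, 0], "delta_rot": [0, 0, 0]},
  {"jaw": 0, "linear": [0, 0, 10], "delta_rot": [0, 0, 0]},
  {"jaw": 0, "linear": [0, 0, 10], "delta_rot": [0, 0, 0]},
  {"jaw": 0, "linear": [0, 0, 0], "delta_rot": [0, 0, 0]},
])

```text
clock: 19.1
eef_pos: [0.4599, -0.3403, 0.1886]
tcp_rot: [0.755, 0.655, -0.0, -0.002]
ft_force: [-1.0, -0.0, -1.5]
width: 0.385
finger_force: 30.0
```

Run:
```python
from h import *
k=[.4637,-.3199,-.0288]
print(carton()[1])
print(goto(k,1,79),np.round(arm.observe()["width"],3),tcp()[:3,3].round(3))
```

```text
[([420.0, 202.0, 524.0, 308.0], 0.73)]
(array([ -0.3,   2.6, 111.2]), np.float64(0.14)) 0.387 [ 0.461 -0.341  0.19 ]
```

Request:
move_arm([
  {"jaw": 0, "linear": [0, 2.6, 30], "delta_rot": [0, 0, 0]},
  {"jaw": 0, "linear": [0, 0, 35], "delta_rot": [0, 0, 0]},
  {"jaw": 0, "linear": [0, 0, 25], "delta_rot": [0, 0, 0]},
  {"jaw": 0, "linear": [0, 0, 14], "delta_rot": [0, 0, 0]},
  {"jaw": 0, "linear": [0, 0, 7], "delta_rot": [0, 0, 0]},
])

```text
clock: 19.7
eef_pos: [0.4631, -0.3423, 0.0793]
tcp_rot: [0.756, 0.655, -0.0, -0.001]
ft_force: [-12.8, 5.3, 42.8]
width: 0.39
finger_force: 30.0
```

Request:
move_arm([
  {"jaw": 0, "linear": [0, 0, 0], "delta_rot": [0, 0, 0]},
  {"jaw": 55, "linear": [0, 0, 0], "delta_rot": [0, 0, 0]},
  {"jaw": 55, "linear": [0, 0, 0], "delta_rot": [0, 0, 0]},
  {"jaw": 55, "linear": [0, 0, 0], "delta_rot": [0, 0, 0]},
  {"jaw": 55, "linear": [0, 0, -10], "delta_rot": [0, 0, 0]},
])

```text
clock: 20.2
eef_pos: [0.4627, -0.3422, 0.0893]
tcp_rot: [0.756, 0.654, -0.0, -0.001]
ft_force: [0.7, 0.1, -0.1]
width: 0.552
finger_force: 0.0
```

Request:
move_arm([
  {"jaw": 60, "linear": [0, 0, -20], "delta_rot": [0, 0, 0]},
  {"jaw": 60, "linear": [0, 0, -40], "delta_rot": [0, 0, 0]},
  {"jaw": 60, "linear": [0, 0, -40], "delta_rot": [0, 0, 0]},
  {"jaw": 60, "linear": [20, 0, -10], "delta_rot": [0, 0, 0]},
  {"jaw": 60, "linear": [20, 0, 0], "delta_rot": [0, 0, 0]},
])

```text
clock: 20.7
eef_pos: [0.4703, -0.3031, 0.2026]
tcp_rot: [0.757, 0.654, 0.001, 0.002]
ft_force: [0.8, -0.0, 0.4]
width: 0.6
finger_force: 0.0
```

Run:
```python
from h import *
q=np.load("q.npy")
for y in(-60,-120): print(y,delta(place(q,(0,y,200))[0],q[2]+np.pi/2))
print(tcp()[:3,3].round(3))
```

```text
-60 (array([314.2, -57.4,   1.7]), np.float64(-0.02))
-120 (array([254.2, -57.4,   1.8]), np.float64(-0.02))
[ 0.47  -0.303  0.203]
```

Request:
move_arm([
  {"jaw": 60, "linear": [39.3, -7.2, 0], "delta_rot": [0, 0, 0]},
  {"jaw": 60, "linear": [39.3, -7.2, 0], "delta_rot": [0, 0, 0]},
  {"jaw": 60, "linear": [39.3, -7.2, 0], "delta_rot": [0, 0, 0]},
  {"jaw": 60, "linear": [39.3, -7.2, 0], "delta_rot": [0, 0, 0]},
  {"jaw": 60, "linear": [39.3, -7.2, 0], "delta_rot": [0, 0, 0]},
])

```text
clock: 21.2
eef_pos: [0.4609, -0.1011, 0.1999]
tcp_rot: [0.756, 0.655, -0.0, 0.0]
ft_force: [1.1, -1.2, -0.2]
width: 0.597
finger_force: 0.0
```

Request:
move_arm([
  {"jaw": 60, "linear": [39.3, -7.2, 0], "delta_rot": [0, 0, 0]},
  {"jaw": 60, "linear": [39.3, -7.2, 0], "delta_rot": [0, 0, 0]},
  {"jaw": 60, "linear": [39.3, -7.2, 0], "delta_rot": [0, 0, 0]},
  {"jaw": 60, "linear": [0, 0, 0], "delta_rot": [0, 0, 0]},
  {"jaw": 60, "linear": [0, 0, 0], "delta_rot": [0, 0, 0]},
])

```text
clock: 21.7
eef_pos: [0.4567, 0.0174, 0.1998]
tcp_rot: [0.755, 0.656, -0.0, 0.0]
ft_force: [-0.4, -0.9, -0.7]
width: 0.597
finger_force: 0.0
```

Run:
```python
from h import *
q=np.load("q.npy")
print(delta(place(q,(0,-60,80))[0],q[2]+np.pi/2),carton()[1],tcp()[:3,3].round(3))
```

```text
(array([ -0.9,   2.5, 119.8]), np.float64(0.23)) [([421.0, 201.0, 525.0, 307.0], 0.67)] [0.457 0.015 0.2  ]
```

Request:
move_arm([
  {"jaw": 60, "linear": [-1, 2.5, 30], "delta_rot": [0, 0, 0]},
  {"jaw": 60, "linear": [0, 0, 35], "delta_rot": [0, 0, 0]},
  {"jaw": 60, "linear": [0, 0, 35], "delta_rot": [0, 0, 0]},
  {"jaw": 60, "linear": [0, 0, 20], "delta_rot": [0, 0, 0]},
  {"jaw": 60, "linear": [0, 0, 0], "delta_rot": [0, 0, 0]},
])

```text
clock: 22.3
eef_pos: [0.4574, 0.0134, 0.0772]
tcp_rot: [0.757, 0.654, -0.002, -0.002]
ft_force: [-0.5, -0.1, 0.1]
width: 0.6
finger_force: 0.0
```

Request:
move_arm([
  {"jaw": 0, "linear": [0, 0, 0], "delta_rot": [0, 0, 0]},
  {"jaw": 0, "linear": [0, 0, 0], "delta_rot": [0, 0, 0]},
  {"jaw": 0, "linear": [0, 0, 0], "delta_rot": [0, 0, 0]},
  {"jaw": 0, "linear": [0, 0, 0], "delta_rot": [0, 0, 0]},
  {"jaw": 0, "linear": [0, 0, 0], "delta_rot": [0, 0, 0]},
])

```text
clock: 22.8
eef_pos: [0.4604, 0.0148, 0.0809]
tcp_rot: [0.756, 0.654, 0.001, 0.001]
ft_force: [0.2, -1.0, 7.3]
width: 0.388
finger_force: 30.0
```

Request:
move_arm([
  {"jaw": 0, "linear": [0, 0, -15], "delta_rot": [0, 0, 0]},
  {"jaw": 0, "linear": [0, 0, -25], "delta_rot": [0, 0, 0]},
  {"jaw": 0, "linear": [0, 0, -30], "delta_rot": [0, 0, 0]},
  {"jaw": 0, "linear": [0, 0, -30], "delta_rot": [0, 0, 0]},
  {"jaw": 0, "linear": [0, 0, -30], "delta_rot": [0, 0, 0]},
])

```text
clock: 23.3
eef_pos: [0.4592, 0.0151, 0.2112]
tcp_rot: [0.756, 0.655, 0.0, 0.0]
ft_force: [0.3, -0.7, -1.0]
width: 0.388
finger_force: 30.0
```

Run:
```python
from h import *
k=[.4637,-.3199,-.0288]
print(carton()[1])
print(goto(k,2,205),np.round(arm.observe()["width"],3),tcp()[:3,3].round(3))
```

```text
[([420.0, 199.0, 528.0, 307.0], 0.66)]
(array([-308.8,   47.3,    8.7]), np.float64(0.05)) 0.39 [0.462 0.015 0.214]
```

Request:
move_arm([
  {"jaw": 0, "linear": [-25, 4, 0], "delta_rot": [0, 0, 0]},
  {"jaw": 0, "linear": [-40, 6, 0], "delta_rot": [0, 0, 0]},
  {"jaw": 0, "linear": [-42, 6.5, 0], "delta_rot": [0, 0, 0]},
  {"jaw": 0, "linear": [-42, 6.5, 0], "delta_rot": [0, 0, 0]},
  {"jaw": 0, "linear": [-42, 6.5, 0], "delta_rot": [0, 0, 0]},
])

```text
clock: 23.9
eef_pos: [0.4604, -0.1798, 0.2089]
tcp_rot: [0.756, 0.655, -0.0, -0.0]
ft_force: [1.2, 0.1, -0.5]
width: 0.381
finger_force: 30.0
```

Request:
move_arm([
  {"jaw": 0, "linear": [-42, 6.5, 0], "delta_rot": [0, 0, 0]},
  {"jaw": 0, "linear": [-42, 6.5, 0], "delta_rot": [0, 0, 0]},
  {"jaw": 0, "linear": [-34, 5, 0], "delta_rot": [0, 0, 0]},
  {"jaw": 0, "linear": [0, 0, 0], "delta_rot": [0, 0, 0]},
  {"jaw": 0, "linear": [0, 0, 0], "delta_rot": [0, 0, 0]},
])

```text
clock: 24.4
eef_pos: [0.4614, -0.2976, 0.2085]
tcp_rot: [0.757, 0.654, -0.0, -0.001]
ft_force: [1.1, 0.9, -0.3]
width: 0.385
finger_force: 30.0
```

Run:
```python
from h import *
k=[.4637,-.3199,-.0288]
im,r=carton();cv2.imwrite("pics/t4.png",cv2.resize(im[150:350,300:600,::-1],(600,400)))
print(r,goto(k,2,81),np.round(arm.observe()["width"],3),tcp()[:3,3].round(3))
```

```text
[([422.0, 198.0, 501.0, 305.0], 0.76)] (array([ -0.8,   2.5, 128.1]), np.float64(0.17)) 0.386 [ 0.462 -0.296  0.209]
```

View pics/t4.png

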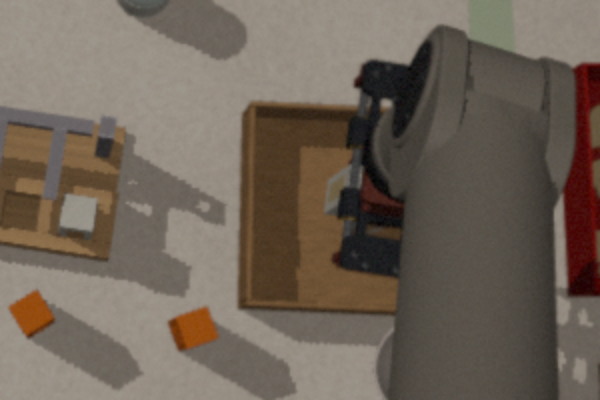

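The carton is unmoved (left edge at 245) and one sleeve is left in the rack at (78,214). I lower this one.

Request:
move_arm([
  {"jaw": 0, "linear": [-0.8, 2.5, 30], "delta_rot": [0, 0, 0]},
  {"jaw": 0, "linear": [0, 0, 40], "delta_rot": [0, 0, 0]},
  {"jaw": 0, "linear": [0, 0, 30], "delta_rot": [0, 0, 0]},
  {"jaw": 0, "linear": [0, 0, 18], "delta_rot": [0, 0, 0]},
  {"jaw": 0, "linear": [0, 0, 7], "delta_rot": [0, 0, 0]},
])

```text
clock: 25.0
eef_pos: [0.4637, -0.2964, 0.0828]
tcp_rot: [0.755, 0.655, -0.0, -0.002]
ft_force: [0.7, 0.0, -0.7]
width: 0.383
finger_force: 30.0
```

Request:
move_arm([
  {"jaw": 0, "linear": [0, 0, 0], "delta_rot": [0, 0, 0]},
  {"jaw": 55, "linear": [0, 0, 0], "delta_rot": [0, 0, 0]},
  {"jaw": 55, "linear": [0, 0, 0], "delta_rot": [0, 0, 0]},
  {"jaw": 55, "linear": [0, 0, 0], "delta_rot": [0, 0, 0]},
  {"jaw": 55, "linear": [0, 0, -10], "delta_rot": [0, 0, 0]},
])

```text
clock: 25.5
eef_pos: [0.464, -0.2985, 0.0947]
tcp_rot: [0.756, 0.654, -0.0, -0.001]
ft_force: [-0.1, -0.8, -0.3]
width: 0.548
finger_force: 0.0
```

Request:
move_arm([
  {"jaw": 60, "linear": [0, 0, -20], "delta_rot": [0, 0, 0]},
  {"jaw": 60, "linear": [0, 0, -40], "delta_rot": [0, 0, 0]},
  {"jaw": 60, "linear": [0, 0, -40], "delta_rot": [0, 0, 0]},
  {"jaw": 60, "linear": [20, 0, -10], "delta_rot": [0, 0, 0]},
  {"jaw": 60, "linear": [20, 0, 0], "delta_rot": [0, 0, 0]},
])

```text
clock: 26.0
eef_pos: [0.4716, -0.2592, 0.2077]
tcp_rot: [0.757, 0.654, 0.001, 0.003]
ft_force: [-0.1, 0.3, 0.2]
width: 0.599
finger_force: 0.0
```

Run:
```python
from h import *
q=np.load("q.npy")
for y in(-120,): print(y,delta(place(q,(0,y,200))[0],q[2]+np.pi/2))
print(tcp()[:3,3].round(3))
```

```text
-120 (array([210.6, -52.4,   7.1]), np.float64(-0.03))
[ 0.472 -0.259  0.208]
```

Request:
move_arm([
  {"jaw": 60, "linear": [42, -10.4, 0], "delta_rot": [0, 0, 0]},
  {"jaw": 60, "linear": [42, -10.4, 0], "delta_rot": [0, 0, 0]},
  {"jaw": 60, "linear": [42, -10.4, 0], "delta_rot": [0, 0, 0]},
  {"jaw": 60, "linear": [42, -10.4, 0], "delta_rot": [0, 0, 0]},
  {"jaw": 60, "linear": [42, -10.4, 0], "delta_rot": [0, 0, 0]},
])

```text
clock: 26.5
eef_pos: [0.4481, -0.0417, 0.205]
tcp_rot: [0.756, 0.655, 0.0, 0.0]
ft_force: [0.8, -0.5, -0.0]
width: 0.603
finger_force: 0.0
```

Request:
move_arm([
  {"jaw": 60, "linear": [0, 0, 0], "delta_rot": [0, 0, 0]},
  {"jaw": 60, "linear": [0, 0, 0], "delta_rot": [0, 0, 0]},
  {"jaw": 60, "linear": [0, 0, 0], "delta_rot": [0, 0, 0]},
  {"jaw": 60, "linear": [0, 0, 0], "delta_rot": [0, 0, 0]},
  {"jaw": 60, "linear": [0, 0, 0], "delta_rot": [0, 0, 0]},
])

```text
clock: 27.0
eef_pos: [0.4489, -0.0449, 0.2045]
tcp_rot: [0.757, 0.654, -0.0, -0.0]
ft_force: [0.6, -0.2, -0.3]
width: 0.603
finger_force: 0.0
```

Run:
```python
from h import *
q=np.load("q.npy")
print(delta(place(q,(0,-120,80))[0],q[2]+np.pi/2),carton()[1],tcp()[:3,3].round(3))
```

```text
(array([  1.8,   1.3, 124.5]), np.float64(-0.06)) [([421.0, 202.0, 528.0, 305.0], 0.8)] [ 0.449 -0.045  0.205]
```

Request:
move_arm([
  {"jaw": 60, "linear": [1.8, 1.3, 30], "delta_rot": [0, 0, 0]},
  {"jaw": 60, "linear": [0, 0, 35], "delta_rot": [0, 0, 0]},
  {"jaw": 60, "linear": [0, 0, 35], "delta_rot": [0, 0, 0]},
  {"jaw": 60, "linear": [0, 0, 24], "delta_rot": [0, 0, 0]},
  {"jaw": 60, "linear": [0, 0, 0], "delta_rot": [0, 0, 0]},
])

```text
clock: 27.6
eef_pos: [0.4482, -0.0424, 0.0781]
tcp_rot: [0.756, 0.654, -0.002, -0.002]
ft_force: [-0.4, -0.5, 0.7]
width: 0.597
finger_force: 0.0
```

Request:
move_arm([
  {"jaw": 0, "linear": [0, 0, 0], "delta_rot": [0, 0, 0]},
  {"jaw": 0, "linear": [0, 0, 0], "delta_rot": [0, 0, 0]},
  {"jaw": 0, "linear": [0, 0, 0], "delta_rot": [0, 0, 0]},
  {"jaw": 0, "linear": [0, 0, 0], "delta_rot": [0, 0, 0]},
  {"jaw": 0, "linear": [0, 0, 0], "delta_rot": [0, 0, 0]},
])

```text
clock: 28.1
eef_pos: [0.4516, -0.0424, 0.082]
tcp_rot: [0.756, 0.654, 0.001, 0.001]
ft_force: [-1.1, 0.5, 7.5]
width: 0.387
finger_force: 30.0
```

Request:
move_arm([
  {"jaw": 0, "linear": [0, 0, -15], "delta_rot": [0, 0, 0]},
  {"jaw": 0, "linear": [0, 0, -25], "delta_rot": [0, 0, 0]},
  {"jaw": 0, "linear": [0, 0, -30], "delta_rot": [0, 0, 0]},
  {"jaw": 0, "linear": [0, 0, -30], "delta_rot": [0, 0, 0]},
  {"jaw": 0, "linear": [0, 0, -30], "delta_rot": [0, 0, 0]},
])

```text
clock: 28.6
eef_pos: [0.4502, -0.0422, 0.2123]
tcp_rot: [0.756, 0.654, 0.0, 0.0]
ft_force: [-0.2, -0.6, -0.9]
width: 0.386
finger_force: 30.0
```

Run:
```python
from h import *
k=[.4637,-.3199,-.0288]
im,r=carton();cv2.imwrite("pics/t5.png",cv2.resize(im[150:350,300:600,::-1],(600,400)))
print(r,goto(k,3,205),np.round(arm.observe()["width"],3),tcp()[:3,3].round(3))
```

```text
[([422.0, 200.0, 527.0, 306.0], 0.7)] (array([-205.7,   42.7,   10.1]), np.float64(0.05)) 0.382 [ 0.453 -0.042  0.215]
```

View pics/t5.png

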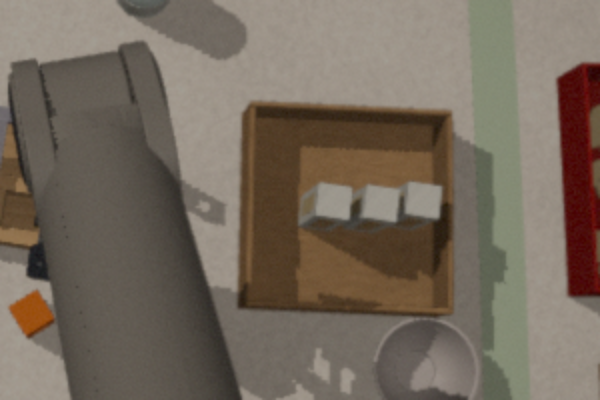

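Three sleeves stand in a row in the carton at (333,202), (379,204) and (422,200). The fourth goes to their left.

Request:
move_arm([
  {"jaw": 0, "linear": [-25, 5.2, 0], "delta_rot": [0, 0, 0]},
  {"jaw": 0, "linear": [-40, 8.3, 0], "delta_rot": [0, 0, 0]},
  {"jaw": 0, "linear": [-42, 8.7, 0], "delta_rot": [0, 0, 0]},
  {"jaw": 0, "linear": [-42, 8.7, 0], "delta_rot": [0, 0, 0]},
  {"jaw": 0, "linear": [-38, 8, 0], "delta_rot": [0, 0, 0]},
])

```text
clock: 29.2
eef_pos: [0.4614, -0.235, 0.2101]
tcp_rot: [0.756, 0.654, -0.0, -0.0]
ft_force: [0.3, 0.8, -0.1]
width: 0.385
finger_force: 30.0
```

Request:
move_arm([
  {"jaw": 0, "linear": [-18, 3.8, 0], "delta_rot": [0, 0, 0]},
  {"jaw": 0, "linear": [0, 0, 0], "delta_rot": [0, 0, 0]},
  {"jaw": 0, "linear": [0, 0, 0], "delta_rot": [0, 0, 0]},
  {"jaw": 0, "linear": [0, 0, 0], "delta_rot": [0, 0, 0]},
  {"jaw": 0, "linear": [0, 0, 0], "delta_rot": [0, 0, 0]},
])

```text
clock: 29.7
eef_pos: [0.4635, -0.2495, 0.2107]
tcp_rot: [0.755, 0.655, 0.0, -0.0]
ft_force: [-0.3, 0.5, 0.2]
width: 0.386
finger_force: 30.0
```

Run:
```python
from h import *
k=[.4637,-.3199,-.0288]
im,r=carton()
print(r,goto(k,3,82),np.round(arm.observe()["width"],3),tcp()[:3,3].round(3))
```

```text
[([420.0, 199.0, 465.0, 305.0], 0.64)] (array([ -1.5,   2.4, 128.8]), np.float64(0.17)) 0.386 [ 0.464 -0.25   0.211]
```

Request:
move_arm([
  {"jaw": 0, "linear": [-1, 2.4, 30], "delta_rot": [0, 0, 0]},
  {"jaw": 0, "linear": [0, 0, 40], "delta_rot": [0, 0, 0]},
  {"jaw": 0, "linear": [0, 0, 31], "delta_rot": [0, 0, 0]},
  {"jaw": 0, "linear": [0, 0, 18], "delta_rot": [0, 0, 0]},
  {"jaw": 0, "linear": [0, 0, 8], "delta_rot": [0, 0, 0]},
])

```text
clock: 30.3
eef_pos: [0.4646, -0.2516, 0.0819]
tcp_rot: [0.756, 0.655, -0.0, -0.001]
ft_force: [-0.2, 0.6, -1.5]
width: 0.385
finger_force: 30.0
```

Request:
move_arm([
  {"jaw": 0, "linear": [0, 0, 0], "delta_rot": [0, 0, 0]},
  {"jaw": 55, "linear": [0, 0, 0], "delta_rot": [0, 0, 0]},
  {"jaw": 55, "linear": [0, 0, 0], "delta_rot": [0, 0, 0]},
  {"jaw": 55, "linear": [0, 0, 0], "delta_rot": [0, 0, 0]},
  {"jaw": 55, "linear": [0, 0, -10], "delta_rot": [0, 0, 0]},
])

```text
clock: 30.8
eef_pos: [0.4651, -0.2525, 0.0938]
tcp_rot: [0.756, 0.654, -0.0, -0.0]
ft_force: [0.2, 0.6, 0.6]
width: 0.549
finger_force: 0.0
```

Request:
move_arm([
  {"jaw": 60, "linear": [0, 0, -20], "delta_rot": [0, 0, 0]},
  {"jaw": 60, "linear": [0, 0, -40], "delta_rot": [0, 0, 0]},
  {"jaw": 60, "linear": [0, 0, -40], "delta_rot": [0, 0, 0]},
  {"jaw": 60, "linear": [20, 0, -25], "delta_rot": [0, 0, 0]},
  {"jaw": 40, "linear": [20, 0, 0], "delta_rot": [0, 0, 0]},
])

```text
clock: 31.3
eef_pos: [0.4737, -0.2136, 0.2237]
tcp_rot: [0.757, 0.654, 0.002, 0.004]
ft_force: [-0.2, -0.3, -0.7]
width: 0.545
finger_force: 0.0
```

Run:
```python
from h import *
q=np.load("q.npy")
print(delta(place(q,(0,236,210))[0],q[2]+np.pi/2),tcp()[:3,3].round(3))
```

```text
(array([521.2, -48.1,  12. ]), np.float64(-0.04)) [ 0.474 -0.214  0.224]
```

Request:
move_arm([
  {"jaw": 40, "linear": [43.4, -4, 0], "delta_rot": [0, 0, 0]},
  {"jaw": 40, "linear": [43.4, -4, 0], "delta_rot": [0, 0, 0]},
  {"jaw": 40, "linear": [43.4, -4, 0], "delta_rot": [0, 0, 0]},
  {"jaw": 40, "linear": [43.4, -4, 0], "delta_rot": [0, 0, 0]},
  {"jaw": 40, "linear": [43.4, -4, 0], "delta_rot": [0, 0, 0]},
])

```text
clock: 31.8
eef_pos: [0.4826, 0.0063, 0.2199]
tcp_rot: [0.756, 0.654, 0.0, 0.001]
ft_force: [0.9, -0.9, 0.1]
width: 0.398
finger_force: 0.0
```

Request:
move_arm([
  {"jaw": 40, "linear": [43.4, -4, 0], "delta_rot": [0, 0, 0]},
  {"jaw": 40, "linear": [43.4, -4, 0], "delta_rot": [0, 0, 0]},
  {"jaw": 40, "linear": [43.4, -4, 0], "delta_rot": [0, 0, 0]},
  {"jaw": 40, "linear": [43.4, -4, 0], "delta_rot": [0, 0, 0]},
  {"jaw": 40, "linear": [43.4, -4, 0], "delta_rot": [0, 0, 0]},
])

```text
clock: 32.3
eef_pos: [0.494, 0.2239, 0.2199]
tcp_rot: [0.756, 0.654, 0.001, 0.001]
ft_force: [0.3, 0.3, 1.2]
width: 0.399
finger_force: 0.0
```

Request:
move_arm([
  {"jaw": 40, "linear": [43.4, -4, 0], "delta_rot": [0, 0, 0]},
  {"jaw": 40, "linear": [43.4, -4, 0], "delta_rot": [0, 0, 0]},
  {"jaw": 40, "linear": [0, 0, 0], "delta_rot": [0, 0, 0]},
  {"jaw": 40, "linear": [0, 0, 0], "delta_rot": [0, 0, 0]},
  {"jaw": 40, "linear": [0, 0, 0], "delta_rot": [0, 0, 0]},
])

```text
clock: 32.8
eef_pos: [0.4989, 0.3078, 0.2189]
tcp_rot: [0.757, 0.654, -0.0, 0.001]
ft_force: [-0.3, 0.6, -0.3]
width: 0.4
finger_force: 0.0
```

Run:
```python
from h import *
q=np.load("q.npy")
print(delta(place(q,(0,236,141))[0],q[2]+np.pi/2),tcp()[:3,3].round(3))
im,r=carton();print(r);cv2.imwrite("pics/t6.png",cv2.resize(im[150:350,300:600,::-1],(600,400)))
```

```text
(array([ 1.7,  2.8, 77.9]), np.float64(-0.02)) [0.499 0.308 0.219]
[([421.0, 201.0, 526.0, 307.0], 0.84)]
```

View pics/t6.png

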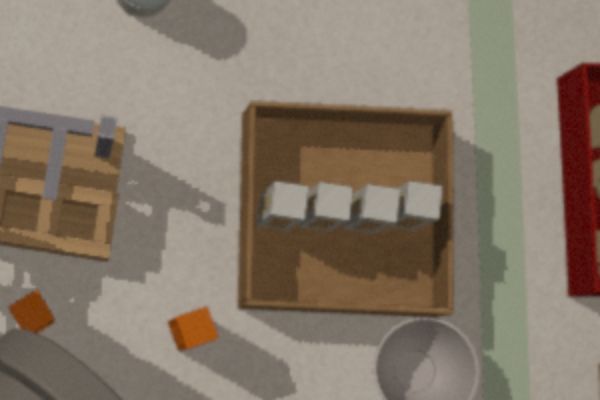

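All four sleeves stand in the carton, in a row at y≈203. Now I push the bar home.

Request:
move_arm([
  {"jaw": 40, "linear": [1.7, 2.8, 20], "delta_rot": [0, 0, 0]},
  {"jaw": 40, "linear": [0, 0, 28], "delta_rot": [0, 0, 0]},
  {"jaw": 40, "linear": [0, 0, 20], "delta_rot": [0, 0, 0]},
  {"jaw": 40, "linear": [0, 0, 10], "delta_rot": [0, 0, 0]},
  {"jaw": 40, "linear": [0, 0, 0], "delta_rot": [0, 0, 0]},
])

```text
clock: 33.4
eef_pos: [0.5012, 0.3091, 0.1396]
tcp_rot: [0.757, 0.654, -0.001, 0.0]
ft_force: [0.3, -0.0, 0.7]
width: 0.402
finger_force: 0.0
```

Request:
move_arm([
  {"jaw": 0, "linear": [0, 0, 0], "delta_rot": [0, 0, 0]},
  {"jaw": 0, "linear": [0, 0, 0], "delta_rot": [0, 0, 0]},
  {"jaw": 0, "linear": [0, 0, 0], "delta_rot": [0, 0, 0]},
  {"jaw": 0, "linear": [0, 0, 0], "delta_rot": [0, 0, 0]},
  {"jaw": 0, "linear": [0, 0, 0], "delta_rot": [0, 0, 0]},
])

```text
clock: 33.9
eef_pos: [0.501, 0.3112, 0.1418]
tcp_rot: [0.756, 0.655, 0.0, -0.0]
ft_force: [-3.3, -0.7, 5.5]
width: 0.198
finger_force: 30.0
```

Request:
move_arm([
  {"jaw": 0, "linear": [-4, 0, 0], "delta_rot": [0, 0, 0]},
  {"jaw": 0, "linear": [-6, 0, 0], "delta_rot": [0, 0, 0]},
  {"jaw": 0, "linear": [-6, 0, 0], "delta_rot": [0, 0, 0]},
  {"jaw": 0, "linear": [-6, 0, 0], "delta_rot": [0, 0, 0]},
  {"jaw": 0, "linear": [-4, 0, 0], "delta_rot": [0, 0, 0]},
])

```text
clock: 34.4
eef_pos: [0.4974, 0.2857, 0.1418]
tcp_rot: [0.756, 0.655, 0.001, -0.0]
ft_force: [-4.5, 2.0, 8.4]
width: 0.197
finger_force: 30.0
```

Request:
move_arm([
  {"jaw": 0, "linear": [-2, 0, 0], "delta_rot": [0, 0, 0]},
  {"jaw": 0, "linear": [-2, 0, 0], "delta_rot": [0, 0, 0]},
  {"jaw": 0, "linear": [-2, 0, 0], "delta_rot": [0, 0, 0]},
  {"jaw": 0, "linear": [-1, 0, 0], "delta_rot": [0, 0, 0]},
  {"jaw": 0, "linear": [0, 0, 0], "delta_rot": [0, 0, 0]},
])

```text
clock: 34.9
eef_pos: [0.4966, 0.2803, 0.1418]
tcp_rot: [0.756, 0.655, 0.002, -0.001]
ft_force: [-2.4, 6.2, 4.8]
width: 0.197
finger_force: 30.0
```

Request:
move_arm([
  {"jaw": 0, "linear": [-1.5, 0, 0], "delta_rot": [0, 0, 0]},
  {"jaw": 0, "linear": [-1.5, 0, 0], "delta_rot": [0, 0, 0]},
  {"jaw": 0, "linear": [0, 0, 0], "delta_rot": [0, 0, 0]},
  {"jaw": 0, "linear": [0, 0, 0], "delta_rot": [0, 0, 0]},
  {"jaw": 0, "linear": [0, 0, 0], "delta_rot": [0, 0, 0]},
])

```text
clock: 35.4
eef_pos: [0.4966, 0.2802, 0.1419]
tcp_rot: [0.755, 0.656, 0.004, -0.002]
ft_force: [-0.8, 12.8, -1.5]
width: 0.2
finger_force: 30.0
```

Request:
move_arm([
  {"jaw": 50, "linear": [0, 0, 0], "delta_rot": [0, 0, 0]},
  {"jaw": 50, "linear": [0, 0, 0], "delta_rot": [0, 0, 0]},
  {"jaw": 50, "linear": [0, 0, 0], "delta_rot": [0, 0, 0]},
  {"jaw": 50, "linear": [0, 0, -20], "delta_rot": [0, 0, 0]},
  {"jaw": 50, "linear": [0, 0, -40], "delta_rot": [0, 0, 0]},
])

```text
clock: 35.9
eef_pos: [0.4951, 0.2726, 0.1985]
tcp_rot: [0.756, 0.654, -0.003, -0.0]
ft_force: [-0.4, 0.0, 0.3]
width: 0.5
finger_force: 0.0
```

Request:
move_arm([
  {"jaw": 0, "linear": [0, 0, -40], "delta_rot": [0, 0, 0]},
  {"jaw": 0, "linear": [20, 25, -10], "delta_rot": [0, 0, 0]},
  {"jaw": 0, "linear": [20, 30, 0], "delta_rot": [0, 0, 0]},
  {"jaw": 0, "linear": [13, 30, 0], "delta_rot": [0, 0, 0]},
  {"jaw": 0, "linear": [0, 0, 0], "delta_rot": [0, 0, 0]},
])

```text
clock: 36.4
eef_pos: [0.5917, 0.3142, 0.2497]
tcp_rot: [0.757, 0.653, 0.0, 0.0]
ft_force: [0.3, 1.0, -0.6]
width: 0.082
finger_force: 0.0
```

Run:
```python
from h import *
q=np.load("q.npy");s=arm.observe()
print(delta(place(q,(85,256,186))[0],q[2]+np.pi/2),tcp()[:3,3].round(3),s["width"],s["clock"])
```

```text
(array([ 1.9, -3.1, 63.7]), np.float64(-0.15)) [0.592 0.314 0.25 ] 0.08200480387056788 36.4
```

Request:
move_arm([
  {"jaw": 0, "linear": [2, -3, 20], "delta_rot": [0, 0, 0]},
  {"jaw": 0, "linear": [0, 0, 25], "delta_rot": [0, 0, 0]},
  {"jaw": 0, "linear": [0, 0, 18], "delta_rot": [0, 0, 0]},
  {"jaw": 0, "linear": [0, 0, 0], "delta_rot": [0, 0, 0]},
  {"jaw": 0, "linear": [0, 0, 0], "delta_rot": [0, 0, 0]},
])

```text
clock: 36.9
eef_pos: [0.5851, 0.3171, 0.1879]
tcp_rot: [0.756, 0.654, -0.0, 0.0]
ft_force: [0.7, -1.1, 0.4]
width: 0.009
finger_force: 0.0
```

Request:
move_arm([
  {"jaw": 0, "linear": [-8, 0, 0], "delta_rot": [0, 0, 0]},
  {"jaw": 0, "linear": [-8, 0, 0], "delta_rot": [0, 0, 0]},
  {"jaw": 0, "linear": [-8, 0, 0], "delta_rot": [0, 0, 0]},
  {"jaw": 0, "linear": [-8, 0, 0], "delta_rot": [0, 0, 0]},
  {"jaw": 0, "linear": [-8, 0, 0], "delta_rot": [0, 0, 0]},
])

```text
clock: 37.4
eef_pos: [0.5796, 0.2767, 0.1878]
tcp_rot: [0.756, 0.654, -0.0, 0.0]
ft_force: [0.7, 1.0, 0.3]
width: 0.003
finger_force: 0.1
```

Request:
move_arm([
  {"jaw": 0, "linear": [-8, 0, 0], "delta_rot": [0, 0, 0]},
  {"jaw": 0, "linear": [-8, 0, 0], "delta_rot": [0, 0, 0]},
  {"jaw": 0, "linear": [-8, 0, 0], "delta_rot": [0, 0, 0]},
  {"jaw": 0, "linear": [-8, 0, 0], "delta_rot": [0, 0, 0]},
  {"jaw": 0, "linear": [-5, 0, 0], "delta_rot": [0, 0, 0]},
])

```text
clock: 37.9
eef_pos: [0.5745, 0.2413, 0.1877]
tcp_rot: [0.756, 0.654, 0.001, -0.0]
ft_force: [2.9, 9.1, -4.8]
width: 0.003
finger_force: 4.6
```

Request:
move_arm([
  {"jaw": 0, "linear": [0, 0, 0], "delta_rot": [0, 0, 0]},
  {"jaw": 0, "linear": [15, 0, 0], "delta_rot": [0, 0, 0]},
  {"jaw": 0, "linear": [25, 0, 0], "delta_rot": [0, 0, 0]},
  {"jaw": 0, "linear": [10, 0, -30], "delta_rot": [0, 0, 0]},
  {"jaw": 0, "linear": [0, 0, -40], "delta_rot": [0, 0, 0]},
])

```text
clock: 38.4
eef_pos: [0.5796, 0.2934, 0.2563]
tcp_rot: [0.755, 0.656, -0.002, -0.001]
ft_force: [1.1, -0.1, 0.5]
width: 0.005
finger_force: 0.0
```

Request:
move_arm([
  {"jaw": 0, "linear": [-45, -20, -20], "delta_rot": [0, 0, 0]},
  {"jaw": 0, "linear": [-45, -20, 0], "delta_rot": [0, 0, 0]},
  {"jaw": 0, "linear": [-45, 0, 0], "delta_rot": [0, 0, 0]},
  {"jaw": 0, "linear": [-20, 0, 0], "delta_rot": [0, 0, 0]},
  {"jaw": 0, "linear": [0, 0, 0], "delta_rot": [0, 0, 0]},
])

```text
clock: 38.9
eef_pos: [0.5214, 0.1427, 0.2765]
tcp_rot: [0.758, 0.653, -0.001, 0.001]
ft_force: [0.5, 0.9, -0.4]
width: 0.006
finger_force: 0.0
```

Run:
```python
from h import *
q=np.load("q.npy")
T=tcp();im=eyes.grab_frame("wrist");cv2.imwrite("pics/w4.png",im[:,:,::-1])
W=T@eyes.camera_model("wrist")["T_tool_cam"]
print("knob home/out, ball down/up",proj("wrist",place(q,[(0,205,150),(0,236,150),(85,159,186),(85,220,176)]),W).round(0).tolist(),T[:3,3].round(3),arm.observe()["clock"])
```

```text
knob home/out, ball down/up [[250.0, 33.0], [248.0, -23.0], [395.0, 105.0], [396.0, -10.0]] [0.521 0.143 0.277] 38.95
```

View pics/w4.png

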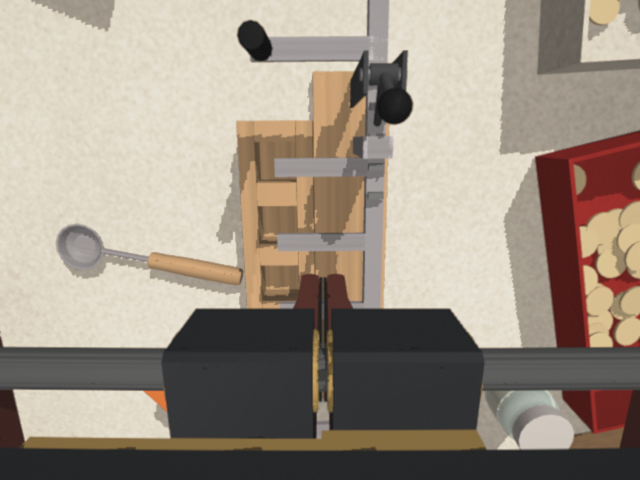

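The bar knob is at (252,33), home. The ball at (395,105) means the pawl is down in the teeth. I do a final carton check and hand in.

Run:
```python
from h import *
from plant import ticket
print(carton()[1],[(np.round(d["rect"]).tolist(),round(d["confidence"],2)) for d in nets.spot_in("top","sleeve0")])
print(ticket.close_job())
```

```text
[([419.0, 200.0, 529.0, 304.0], 0.92)] [([496.0, 241.0, 523.0, 266.0], 0.87), ([446.0, 240.0, 479.0, 265.0], 0.82), ([475.0, 243.0, 498.0, 266.0], 0.8), ([387.0, 304.0, 409.0, 326.0], 0.7)]
the job is handed in; nothing more can be done
None
```

The job is handed in at about 39 s: all four sleeves present stand in the carton, the bar is home, and the pawl is down in the teeth; one sleeve was pressed onto the carton floor with about 43 N while being set down.

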